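# Stop down the inspection lens to its working mark

### The job

Stop down the lens of the upward-looking board-inspection camera: with a fingertip against its side, push the long aperture lever (on the lower ring, just above the white scale) around counter-clockwise as seen from above until it stands centred over the one long mark of the scale, then move the fingers clear. Only push the lever, do not shift the camera stand on the bench, do not turn the focus ring above, and leave everything else where it lies.

Things in the scene. Friction and masses are not known exactly. Their poses are not given: they have to be found in the camera images.
- camera_stand: Up-looking board-inspection camera, loose on four rubber feet, 3.2 kg: aluminium base plate 170 x 250 mm, grey housing 130 x 130 mm up to 66 mm height, black camera block on its -y side, vertical lens on top. Origin: on the lens axis at table level; z up
- lens_axis (a point): point on the lens axis (turning axis of both rings), 80 mm above the table. The lens from below: fixed black flange with a white scale (radius 79, top at 80 mm), knurled steel aperture ring with its long lever (radius 49, 81 to 97 mm), focus ring with a short stub and steel ball (radius 45, 103 to 123 mm), front glass (radius 39, top at 135 mm)
- lever_knob (a point): centre of the top of the steel finger knob ending the aperture lever: upright pin, diameter 13 (collar 14), from 84 to 113 mm above the table, 96 mm from the lens axis; a flat blade 7 mm wide (heights 86 to 91 mm) joins it to the ring. It stands 10 mm clear of the flange's rim; free space outside it and below it down to the base plate (16 mm)
- aperture (a joint): angle of aperture ring and lever (rad): 0 at the wide-open stop, 1.7 at the closed stop, growing counter-clockwise from above; starts at 0.05 to 0.55. Nine white scale marks stand 0.2 rad apart from 0 to 1.6; the lever is centred over the long mark at 1.20. It turns stiffly and evenly (0.15 N m, 1.6 N at the knob), has no spring and stays where left
- long_mark (a point): outer end of the one long, thick scale mark (26 x 5 mm, radial; the eight others are 10 x 2.5 mm), 78 mm from the lens axis, on top of the flange, 80 mm above the table; fixed to the stand
- focus_knob (a point): centre of the steel ball (diameter 11 mm) on the focus ring's short stub, 62 mm from the lens axis, 113 mm above the table, on the other side of the lens from the aperture lever. It turns about the lens axis just as easily and must stay as it is
- board: Bystander: populated green circuit board lying flat beside the camera, 90 x 62 x 10 mm; origin under its centre
- lens_cap: Bystander: round black lens cap lying flat, diameter 82, 14 mm high; origin under its centre
- flux_bottle: Bystander: small amber flux bottle with a black needle cap, diameter 32, 90 mm tall, standing beside the camera; origin under its centre
- solder_spool: Bystander: spool of solder standing on its flange, diameter 60, 40 mm high; origin under its centre
- tweezers: Bystander: black tweezers lying flat, 125 x 14 x 9 mm; origin under the middle
- parts_tray: Bystander: grey open tray with compartments, 120 x 85 x 24 mm; origin under its centre
- screwdriver: Bystander: screwdriver with a black handle lying flat, 150 mm long; origin near its middle
- brush: Bystander: cleaning brush with a black handle lying flat, 140 mm long; origin near its middle

How it is judged:
On the way:
1. the fingers push against the aperture lever's knob or blade (contact force between the fingers and camera_stand above 0.3 N and velocity of joint aperture above 0.01 rad/s), for 0.1 s.
At the end, for the whole second after the job is handed in: The aperture lever stands over the long mark within 0.06 rad (joint 1.14 to 1.26) and at rest; the stand has moved less than 12 mm (at its origin and at the mark), the focus ball less than 15 mm, each bystander less than 20 mm (value of joint aperture between 1.14 and 1.26 rad and velocity of joint aperture between -0.02 and 0.02 rad/s and distance of each of camera_stand, long_mark from where it was at the start of the episode below 0.012 m and distance of focus_knob from where it was at the start of the episode below 0.015 m and distance of each of board, lens_cap, flux_bottle, solder_spool, tweezers, parts_tray, screwdriver, brush from where it was at the start of the episode below 0.02 m); the robot touches nothing.
It fails at once if the camera stand is shifted or twisted on the bench (more than 12 mm at its origin or at the long mark) or tipped or lifted (distance of any of camera_stand, long_mark from where it was at the start of the episode above 0.012 m or angle between camera_stand's own z axis and vertical above 0.06 rad).
It fails at once if the focus ring is turned (its ball moves more than 15 mm) (distance of focus_knob from where it was at the start of the episode above 0.015 m).
It fails at once if a thing lying on the bench is knocked, carried or lifted (moves more than 20 mm) (distance of any of board, lens_cap, flux_bottle, solder_spool, tweezers, parts_tray, screwdriver, brush from where it was at the start of the episode above 0.02 m).
It also fails if it takes over 40 s, if anything falls off the work surface, if the arm or the gripper's body presses on something with over 40 N, if the wrist force passes 120 N, or if a joint passes its speed limit or range.

### The arm

A 7-joint arm with a two-finger parallel gripper is mounted at the origin on the work surface. World frame = base frame: x ahead of the robot, y to its left, z up, the work surface at z = 0. Lengths are in m, angles in rad, forces in N, time in s.
With the tool pointing down it reaches from about 0.425 to 0.925 m from the base axis. Payload 6.8 kg.
Tool frame: the origin (TCP) lies midway between the tips of the shut fingers; the grasp point (between the pads) lies 19 mm behind it; z points along the fingers, y is the direction in which the jaws open and shut (so a half turn about z gives the same grasp; the last joint's range is limited). The gripper opens to 85 mm and grips with 20 to 120 N. Pads are 22 mm wide; open, the fingers measure 114 mm over their backs; the gripper's body (76 mm by 85 mm) begins 54 mm behind the grasp point. The pads swing forward as they close: fully open they stand 13 mm farther back than shut.
Start: joints at [-1.252, 0.477, 0.022, 1.555, -0.011, 1.109, -0.083], TCP at [0.279, 0.614, 0.231] pointing down, gripper open.
Joint ranges: [-2.96, 2.96], [-0.34, 2.1], [-1.41, 1.46], [0.24, 2.44], [-1.37, 4.51], [0.17, 1.92], [-2.96, 2.96]. Speed limits (rad/s): [2.39, 2.39, 3.14, 3.14, 3.14, 3.14, 3.14].

### API

Orientations are given as a rotation vector (axis times angle).
In Python, from bench import r, imaging gives the robot as it stands.
- The arm moves only by the tool jog_arm, never from a script. Its argument "rows" is a list of rows, each an object with "delta_rot": the turn, a rotation vector about the tool's x, y, z in degrees, a list of three; "xyz": the shift along the tool's x, y, z in cm, a list of three; "fingers": the closure, from 0 (fully open) to 1 (shut). A call has exactly 5 rows; each row is the pose to reach, as a shift and turn from the pose measured when the call began, along the tool's axes at that moment; what a row does not reach only later rows make up. A row lasts 1/12 s, in which the tool goes at most 41.7 mm and 7.16 degrees, less where a joint would pass 70% of its speed; a pose out of reach is approached as far as the arm can. A call with a gripper value outside its range is refused whole. The fingers move at their own pace and stop on an object; "grip_force" is the grip in N (left out, the last holds). Time passes only in rows, so rows that repeat a pose let the fingers close, or fill a call up. It gives the time, the measured TCP pose, the force and the opening at its end, in the units of the state.
- r.get_obs(): the state, without advancing time (a new reading comes with each control period).
- imaging.grab_frame(name): name is "side" or "top" or "wrist"; returns the picture (400x640x3 uint8, blue, green, red); there is no depth.
- imaging.camera_info(name): a dict with "camera_matrix" (3x3 intrinsics, pixels), "xyz" and "attitude" of the camera in the world. Camera axes: x right, y down, z forward; pixel columns grow to the right and rows downward; lengths in m; the calibration is good to about 2 mm. A picture is of the moment at which its call begins: read the wrist's pose just before it. camera_info takes no time and is no camera call; for the wrist camera it gives the pose at the moment of the call.
- r.hand_in(): hands the job in, once; it reports no verdict.
Trained networks look in the newest picture that a camera, given by its name, has taken for a name from the list of things; names that differ only in an ending like _2 or _b are one class to them, and where a whole thing is asked for, a point or a joint stands for the part that bears it (a point fixed in the world has none). Each returns a list of dicts, best first, with "conf" (0 to 1); they miss things now and then, are a little off and sometimes report something else, mostly with a low value. They report only what shows in the picture. A call takes as long as a camera call.
- imaging.find_in(camera, query): "position" ([column, row] in pixels, amid what is visible of it).
- imaging.cut_out(camera, query): "region" (400x640 bool, what is visible of it) and "position" ([column, row] in pixels, amid what is visible of it).
- imaging.tip_of(camera, query): "position" ([column, row] in pixels: a listed point, or the origin of a listed thing).
The state is a dict: "clock": time; "joints": joint angles; "qvel": joint speeds; "tau": joint torques, N m; "tcp_pos": TCP position; "orientation": TCP orientation; "contact_force": force on the tool from outside, world axes, zero at the start; "moment": the same for the moment, N m; "grip_width": finger opening in m.
Only numpy, scipy, OpenCV 4.12 (cv2) and the standard library are available. Lean on these libraries where they do the work, as an engineer would, in place of code of your own. Each camera call takes 0.05 s, during which the arm holds its last target.

## Working session

There is one attempt and no reset: what is moved stays moved. The work goes in short steps, Python scripts to look and compute and a tool call to move; the robot and the scene stay as the last step left them, time stands still between calls to the robot, and variables do not carry over. Pictures are saved under pics/ and viewed, and the job is handed in when it is done.

Besides the shell and the picture viewer there is one more tool, called after "Call:" as name(argument=value, ...) on one line, values as JSON. jog_arm: Moves the arm, as the interface text tells. Its arguments: {"type":"object","properties":{"rows":{"type":"array","items":{"type":"object","properties":{"delta_rot":{"type":"array","items":{"type":"number"}},"xyz":{"type":"array","items":{"type":"number"}},"fingers":{"type":"number"}}}},"grip_force":{"type":"number"}},"required":["rows"]}

```bash
ls; mkdir -p pics; cat > h.py <<'E'
import numpy as np, cv2
from scipy.spatial.transform import Rotation as R
from bench import r, imaging
def cam(n):
    i=imaging.camera_info(n); return np.array(i["camera_matrix"]),np.array(i["xyz"]),R.from_rotvec(i["attitude"]).as_matrix() if np.size(i["attitude"])==3 else np.array(i["attitude"])
def at_z(n,px,z):
    K,c,A=cam(n); d=A@np.linalg.solve(K,[px[0],px[1],1]); return c+d*(z-c[2])/d[2]
def proj(n,p):
    K,c,A=cam(n); q=K@(A.T@(np.array(p)-c)); return q[:2]/q[2]
E
python3 - <<'E'
from h import *
o=r.get_obs(); print({k:np.round(v,3) for k,v in o.items()})
for n in ["top","side"]:
    im=imaging.grab_frame(n); cv2.imwrite(f"pics/{n}0.png",im); print(n,imaging.camera_info(n))
    for q,z in [("lens_axis",.08),("lever_knob",.113),("long_mark",.08),("focus_knob",.113),("camera_stand",0),("flux_bottle",0)]:
        for d in imaging.tip_of(n,q)[:2]: print(n,q,round(d["conf"],2),np.round(d["position"],1),np.round(at_z(n,d["position"],z),4))
print(r.get_obs()["clock"])
E
```

```text
pics
{'clock': np.float64(0.0), 'joints': array([-1.252,  0.478,  0.022,  1.556, -0.011,  1.109, -0.083]), 'qvel': array([ 0.001,  0.001,  0.001,  0.002,  0.001,  0.001, -0.001]), 'tau': array([-1.0000e-03, -5.9647e+01,  1.6080e+00, -2.8119e+01,  1.2000e-02,
        1.0000e-02,  0.0000e+00]), 'tcp_pos': array([0.279, 0.614, 0.23 ]), 'orientation': array([-6.65e-01, -3.07e+00,  3.00e-03]), 'contact_force': array([ 0.946, -0.417,  0.313]), 'moment': array([-0.023,  0.001,  0.031]), 'grip_width': np.float64(0.085)}
top {'camera_matrix': array([[392.3070987 ,   0.        , 317.62007602],
       [  0.        , 392.3070987 , 192.69754587],
       [  0.        ,   0.        ,   1.        ]]), 'xyz': array([ 0.40610303, -0.02672265,  1.01715712]), 'attitude': array([-2.11983541,  2.15986859, -0.10002487])}
top lens_axis 0.9 [286.1 178.7] [0.562  0.0799 0.08  ]
top lens_axis 0.66 [174.  277.1] [0.3312 0.3485 0.08  ]
top lever_knob 0.69 [282.8 137.3] [0.6562 0.0834 0.113 ]
top long_mark 0.84 [267.5 156.2] [0.6188 0.1252 0.08  ]
top long_mark 0.41 [478.6 264.9] [ 0.3493 -0.3672  0.08  ]
top foc
[... 405 characters left out ...]
 array([ 0.17355732, -0.69985115,  0.9004873 ]), 'attitude': array([-2.30943939,  0.56999932, -0.20813367])}
side lens_axis 0.96 [323.5 181.8] [0.5674 0.0733 0.08  ]
side lens_axis 0.74 [319.2 201.8] [0.5262 0.0167 0.08  ]
side lever_knob 0.69 [353.3 158.4] [0.6569 0.0823 0.113 ]
side lever_knob 0.69 [461.9 347.5] [ 0.5692 -0.4488  0.113 ]
side long_mark 0.69 [327.8 165. ] [0.6064 0.1238 0.08  ]
side long_mark 0.34 [354.4 156.7] [0.6832 0.1196 0.08  ]
side focus_knob 0.73 [300.2 180.2] [0.505  0.0737 0.113 ]
side focus_knob 0.6 [461.  346.4] [ 0.5691 -0.4465  0.113 ]
side camera_stand 0.76 [320.2 202.8] [ 0.5612  0.082  -0.    ]
side camera_stand 0.72 [327.4 166. ] [0.6456 0.2009 0.    ]
0.7
```

```bash
python3 - <<'E'
import cv2
t=cv2.imread("pics/top0.png"); s=cv2.imread("pics/side0.png")
cv2.imwrite("pics/topc.png",cv2.resize(t[100:250,190:390],None,fx=4,fy=4,interpolation=cv2.INTER_CUBIC))
cv2.imwrite("pics/sidec.png",cv2.resize(s[110:260,230:430],None,fx=4,fy=4,interpolation=cv2.INTER_CUBIC))
E
```

```text
(no output)
```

View pics/top0.png

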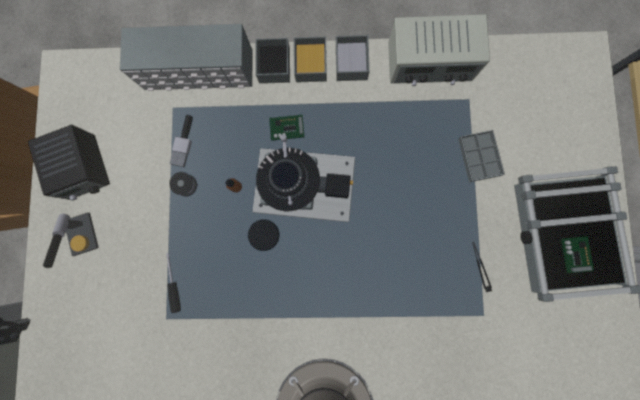

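View pics/topc.png

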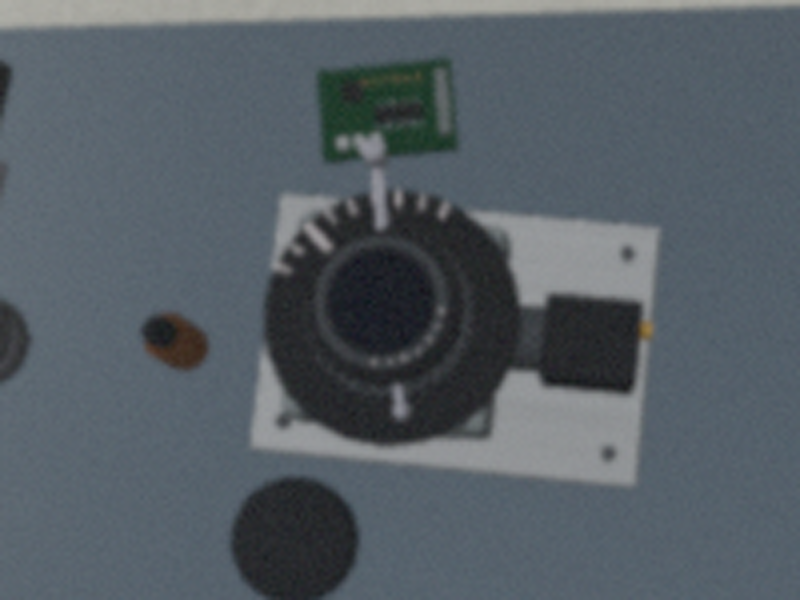

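View pics/sidec.png

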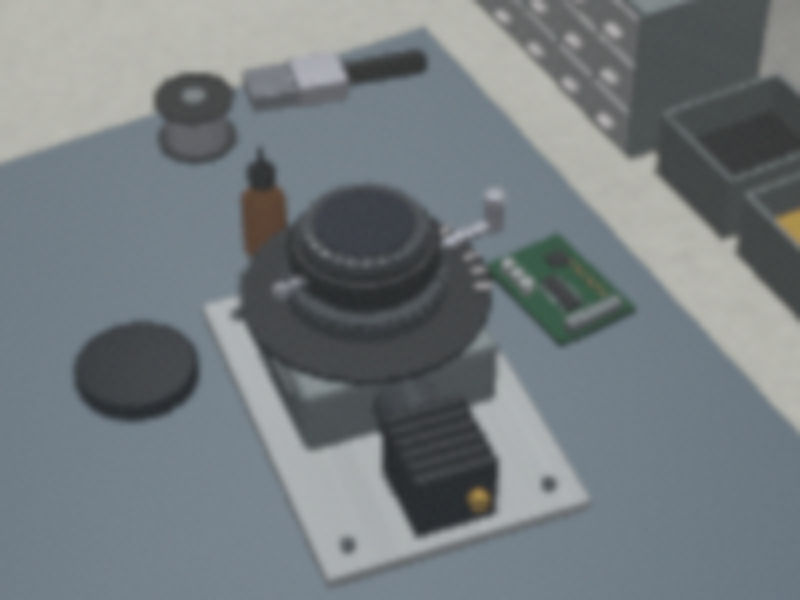

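The top view shows the lever at crop (375,150), which is full px (283,137). The long mark is at crop (316,236), full px (269,159), counter-clockwise (left) of the lever. The board lies just beyond the knob and the bottle is to the left. Everything agrees with the stated heights and radii. Next I'll hover with the fingers shut and measure with the wrist camera.

```bash
cat >> h.py <<'E'
def go(pos,yaw):
    """tool y axis at world angle yaw, z down"""
    o=r.get_obs(); A=R.from_rotvec(o["orientation"]); p=np.array(o["tcp_pos"])
    y=np.array([np.cos(yaw),np.sin(yaw),0]); z=np.array([0,0,-1.]); T=R.from_matrix(np.c_[np.cross(y,z),y,z])
    print("t",round(float(o["clock"]),2),"tcp",np.round(p,4),"F",np.round(o["contact_force"],2),"\n cm",np.round(A.inv().apply(np.array(pos)-p)*100,2),"deg",np.round((A.inv()*T).as_rotvec(degrees=True),2))
E
python3 - <<'E'
from h import *
go([.60,.03,.30],.37)
o=r.get_obs();K,c,A=cam("wrist"); T=R.from_rotvec(o["orientation"]).as_matrix()
print(K, T.T@(c-o["tcp_pos"]),T.T@A)
E
```

```text
t 0.7 tcp [0.2795 0.6145 0.2313] F [-0.11 -0.07 -0.52] 
 cm [-53.37 -39.93  -6.87] deg [ 0.   -0.   44.35]
[[278.47865443   0.         318.60424981]
 [  0.         278.47865443 198.13590831]
 [  0.           0.           1.        ]] [ 0.07328113 -0.00021499 -0.14216019] [[ 3.02140855e-04 -9.57600222e-01 -2.88100197e-01]
 [ 9.99999954e-01  2.88703861e-04  8.91285761e-05]
 [-2.17390496e-06 -2.88100211e-01  9.57600265e-01]]
```

Call:
jog_arm(rows=[{"xyz": [-53.4, -39.9, -6.9], "delta_rot": [0, 0, 44.3], "fingers": 1}, {"xyz": [-53.4, -39.9, -6.9], "delta_rot": [0, 0, 44.3], "fingers": 1}, {"xyz": [-53.4, -39.9, -6.9], "delta_rot": [0, 0, 44.3], "fingers": 1}, {"xyz": [-53.4, -39.9, -6.9], "delta_rot": [0, 0, 44.3], "fingers": 1}, {"xyz": [-53.4, -39.9, -6.9], "delta_rot": [0, 0, 44.3], "fingers": 1}], grip_force=40)

```text
clock: 1.12
tcp_pos: [0.3799, 0.431, 0.2531]
orientation: [-1.585, -2.712, -0.001]
contact_force: [1.4, 0.6, -0.1]
grip_width: 0.0253
```

```bash
python3 - <<'E'
from h import *
go([.60,.03,.30],.37)
E
```

```text
t 1.12 tcp [0.3799 0.431  0.2531] F [ 1.37  0.64 -0.06] 
 cm [-45.74  -0.5   -4.71] deg [ 0.02 -0.02  8.19]
```

Call:
jog_arm(rows=[{"xyz": [-45.7, -0.5, -4.7], "delta_rot": [0, 0, 8.2], "fingers": 1}, {"xyz": [-45.7, -0.5, -4.7], "delta_rot": [0, 0, 8.2], "fingers": 1}, {"xyz": [-45.7, -0.5, -4.7], "delta_rot": [0, 0, 8.2], "fingers": 1}, {"xyz": [-45.7, -0.5, -4.7], "delta_rot": [0, 0, 8.2], "fingers": 1}, {"xyz": [-45.7, -0.5, -4.7], "delta_rot": [0, 0, 8.2], "fingers": 1}])

```text
clock: 1.53
tcp_pos: [0.4794, 0.2493, 0.2747]
orientation: [-1.775, -2.592, -0.002]
contact_force: [1.0, -0.7, -0.3]
grip_width: 0.0002
```

```bash
python3 - <<'E'
from h import *
go([.60,.03,.30],.37)
E
```

```text
t 1.53 tcp [0.4794 0.2493 0.2747] F [ 1.02 -0.65 -0.27] 
 cm [-24.8    3.32  -2.55] deg [ 0.06 -0.05 -0.  ]
```

Call:
jog_arm(rows=[{"xyz": [-24.8, 3.3, -2.5], "delta_rot": [0, 0, 0], "fingers": 1}, {"xyz": [-24.8, 3.3, -2.5], "delta_rot": [0, 0, 0], "fingers": 1}, {"xyz": [-24.8, 3.3, -2.5], "delta_rot": [0, 0, 0], "fingers": 1}, {"xyz": [-24.8, 3.3, -2.5], "delta_rot": [0, 0, 0], "fingers": 1}, {"xyz": [-24.8, 3.3, -2.5], "delta_rot": [0, 0, 0], "fingers": 1}])

```text
clock: 1.95
tcp_pos: [0.579, 0.0674, 0.2955]
orientation: [1.775, 2.592, 0.003]
contact_force: [0.9, 0.2, 0.6]
grip_width: -0.0
```

```bash
cat > look.py <<'E'
from h import *
import sys
tag=sys.argv[1]
o=r.get_obs(); K,c,A=cam("wrist")
im=imaging.grab_frame("wrist"); cv2.imwrite(f"pics/w{tag}.png",im)
for q,z in [("lens_axis",.08),("lever_knob",.113),("long_mark",.08),("focus_knob",.113)]:
    for d in imaging.tip_of("wrist",q)[:2]: print(q,round(d["conf"],2),np.round(d["position"],1),np.round(at_z("wrist",d["position"],z),4))
# rectified: plane z=.08, 1 px = 0.4 mm, image up=+x, left=+y, centre (.563,.078)
for z in (.08,.113):
    g=np.array([[.563+.1,.078+.13],[.563+.1,.078-.13],[.563-.1,.078-.13],[.563-.1,.078+.13]])
    src=[]
    for x,y in g:
        q=K@(A.T@(np.array([x,y,z])-c)); src.append(q[:2]/q[2])
    H=cv2.getPerspectiveTransform(np.float32(src),np.float32([[0,0],[780,0],[780,600],[0,600]]))
    cv2.imwrite(f"pics/w{tag}_{int(z*1000)}.png",cv2.warpPerspective(im,H,(780,600)))
go([.60,.03,.30],.37)
E
python3 look.py 1
```

```text
lever_knob 0.95 [382.9 187.6] [0.6564 0.0817 0.113 ]
long_mark 0.88 [365.7 135. ] [0.6166 0.1345 0.08  ]
focus_knob 0.72 [256.3 157.4] [0.5014 0.0674 0.113 ]
t 2.2 tcp [0.5781 0.0699 0.2948] F [-0.51  1.32  0.57] 
 cm [-4.51  0.6  -0.53] deg [ 0.05 -0.09  0.  ]
```

View pics/w1.png

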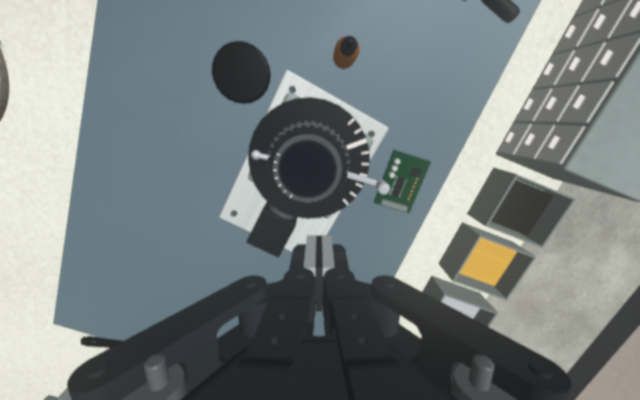

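View pics/w1_80.png

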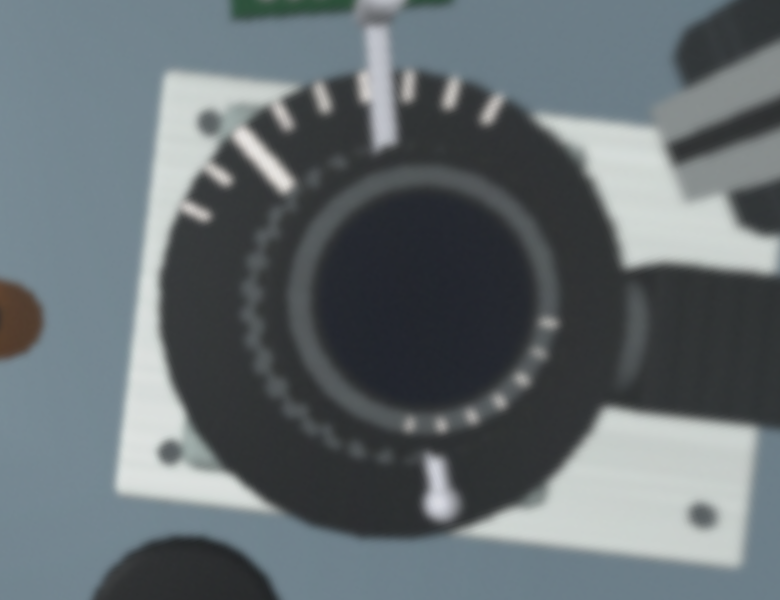

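Wrist view: flange circle centre at rectified (393,304), radius 78 mm, so the axis is at (0.5617, 0.0768). The long mark runs (238,132)–(290,188), world angle 0.731. The knob is at world angle 0.05, radius 95 mm, so the aperture reads about 0.52. These match the given sizes.

The plan is a straight push along tool +x at yaw 0.37.

```bash
python3 - <<'E'
from h import *
go([.673,.047,.15],.37)
E
```

```text
t 2.2 tcp [0.5781 0.0699 0.2948] F [-0.51  1.32  0.57] 
 cm [-5.59  8.01 14.48] deg [ 0.05 -0.09  0.  ]
```

Call:
jog_arm(rows=[{"xyz": [-3, 4, 2], "delta_rot": [0, 0, 0], "fingers": 1}, {"xyz": [-5.6, 7, 4.5], "delta_rot": [0, 0, 0], "fingers": 1}, {"xyz": [-5.6, 8, 8], "delta_rot": [0, 0, 0], "fingers": 1}, {"xyz": [-5.6, 8, 11.5], "delta_rot": [0, 0, 0], "fingers": 1}, {"xyz": [-5.6, 8, 14.5], "delta_rot": [0, 0, 0], "fingers": 1}])

```text
clock: 2.62
tcp_pos: [0.6724, 0.0494, 0.1459]
orientation: [-1.769, -2.592, -0.001]
contact_force: [-1.8, 0.9, -0.1]
grip_width: -0.0
```

```bash
python3 - <<'E'
from h import *
go([.673,.047,.093],.37)
im=imaging.grab_frame("wrist"); cv2.imwrite("pics/w2.png",im)
E
```

```text
t 2.62 tcp [0.6724 0.0494 0.1459] F [-1.82  0.93 -0.13] 
 cm [-0.26 -0.02  5.29] deg [-0.09 -0.18  0.17]
```

View pics/w2.png

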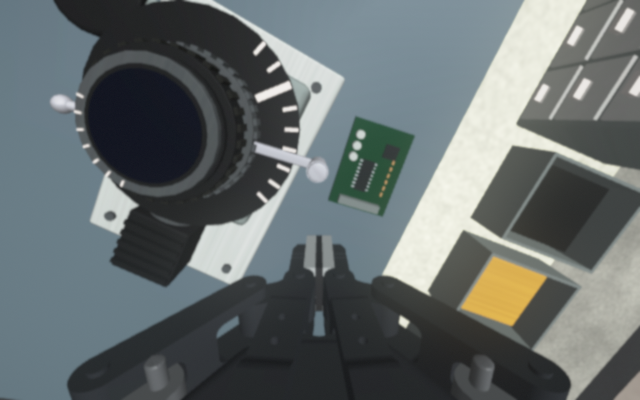

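The shut fingertips at (319,240) are in line with the knob at (317,170), with free space below them. Next I'll descend and then approach.

Call:
jog_arm(rows=[{"xyz": [-0.2, 0, 2], "delta_rot": [0, 0, 0], "fingers": 1}, {"xyz": [-0.2, 0, 4], "delta_rot": [0, 0, 0], "fingers": 1}, {"xyz": [-0.2, 0, 5.3], "delta_rot": [0, 0, 0], "fingers": 1}, {"xyz": [-0.2, 0, 5.3], "delta_rot": [0, 0, 0], "fingers": 1}, {"xyz": [-0.2, 0, 5.3], "delta_rot": [0, 0, 0], "fingers": 1}])

```text
clock: 3.08
tcp_pos: [0.6681, 0.049, 0.0875]
orientation: [-1.762, -2.587, 0.009]
contact_force: [0.4, -0.4, 0.5]
grip_width: 0.0001
```

```bash
cat > st.py <<'E'
from h import *
ax=np.array([.5617,.0768]);X=np.array([-np.sin(.37),np.cos(.37)]);Y=np.array([np.cos(.37),np.sin(.37)])
o=r.get_obs(); d=o["tcp_pos"][:2]-ax; u=d@X
s=(u+.0175)/.096
print("x'",round(u,4),"y'",round(d@Y,4),"implied lever world angle",round(.37+np.arcsin(np.clip(s,-1,1)),3),"goal .731")
go(np.r_[ax+.093*Y+.0164*X,.093],.37)
E
python3 st.py
```

```text
x' -0.0644 y' 0.0891 implied lever world angle -0.14 goal .731
t 3.08 tcp [0.6681 0.049  0.0875] F [ 0.45 -0.42  0.54] 
 cm [ 8.08  0.42 -0.5 ] deg [-0.63 -0.34  0.28]
```

Call:
jog_arm(rows=[{"xyz": [0.8, 0.4, -0.5], "delta_rot": [-0.5, -0.3, 0.3], "fingers": 1}, {"xyz": [1.4, 0.4, -0.5], "delta_rot": [-0.5, -0.3, 0.3], "fingers": 1}, {"xyz": [2.0, 0.4, -0.5], "delta_rot": [-0.5, -0.3, 0.3], "fingers": 1}, {"xyz": [2.6, 0.4, -0.5], "delta_rot": [-0.5, -0.3, 0.3], "fingers": 1}, {"xyz": [3.2, 0.4, -0.5], "delta_rot": [-0.5, -0.3, 0.3], "fingers": 1}])

```text
clock: 3.5
tcp_pos: [0.6609, 0.0808, 0.0938]
orientation: [1.775, 2.592, -0.0]
contact_force: [2.5, -2.2, 0.8]
grip_width: 0.0001
```

```bash
python3 st.py; python3 look.py 3
```

```text
x' -0.0322 y' 0.0939 implied lever world angle 0.216 goal .731
t 3.5 tcp [0.6609 0.0808 0.0938] F [ 2.45 -2.2   0.79] 
 cm [ 4.86 -0.09  0.07] deg [ 0.01  0.02 -0.01]
lever_knob 0.71 [320.7 236.9] [0.6543 0.0977 0.113 ]
long_mark 0.85 [279.6 136.7] [0.6173 0.1304 0.08  ]
t 3.75 tcp [0.6594 0.0803 0.0923] F [ 0.11 -0.22 -0.6 ] 
 cm [ -2.52  -7.44 -20.74] deg [-0.21 -0.07 -0.01]
```

View pics/w3.png

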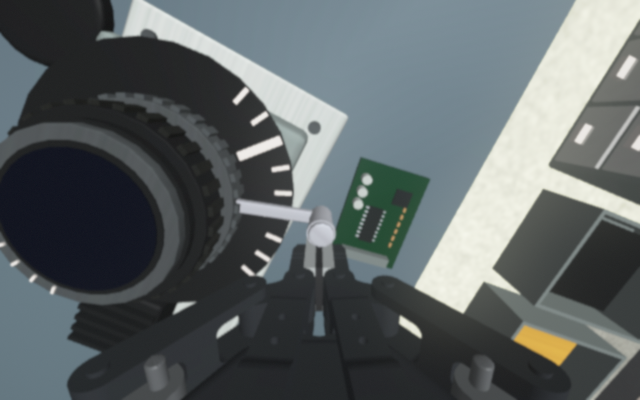

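The knob at (320,235) is against the fingertip and has moved. The image gives lever angle 0.222 and the contact geometry gives 0.216. Continuing the push.

Call:
jog_arm(rows=[{"xyz": [0.8, 0, 0], "delta_rot": [0, 0, 0], "fingers": 1}, {"xyz": [1.6, 0, 0], "delta_rot": [0, 0, 0], "fingers": 1}, {"xyz": [2.4, 0, 0], "delta_rot": [0, 0, 0], "fingers": 1}, {"xyz": [3.1, 0, 0], "delta_rot": [0, 0, 0], "fingers": 1}, {"xyz": [3.6, 0, 0], "delta_rot": [0, 0, 0], "fingers": 1}])

```text
clock: 4.17
tcp_pos: [0.6453, 0.1151, 0.0921]
orientation: [-1.771, -2.589, 0.005]
contact_force: [-0.4, -2.5, -0.1]
grip_width: -0.0002
```

```bash
python3 st.py; python3 look.py 4;python3 st.py
```

```text
x' 0.0055 y' 0.0918 implied lever world angle 0.612 goal .731
t 4.17 tcp [0.6453 0.1151 0.0921] F [-0.43 -2.51 -0.06] 
 cm [ 1.09  0.12 -0.09] deg [-0.3  -0.1   0.06]
lever_knob 0.88 [320.1 238.4] [0.6405 0.131  0.113 ]
long_mark 0.67 [282.7 204.5] [0.6183 0.1283 0.08  ]
focus_knob 0.76 [  5.3 253.5] [0.5012 0.0668 0.113 ]
t 4.42 tcp [0.6463 0.1143 0.0923] F [0.26 0.37 0.  ] 
 cm [ -6.15  -7.44 -20.75] deg [-0.21 -0.09  0.01]
x' 0.0043 y' 0.0925 implied lever world angle 0.6 goal .731
t 4.42 tcp [0.6463 0.1143 0.0923] F [0.26 0.37 0.  ] 
 cm [ 1.21  0.05 -0.07] deg [-0.21 -0.09  0.01]
```

View pics/w4.png

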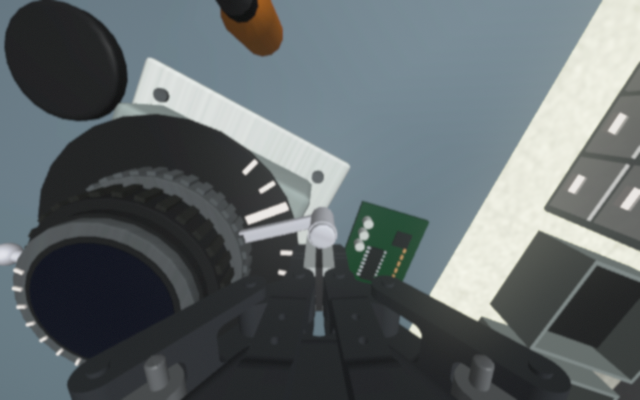

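Call:
jog_arm(rows=[{"xyz": [0.3, 0, 0], "delta_rot": [0, 0, 0], "fingers": 1}, {"xyz": [0.6, 0, 0], "delta_rot": [0, 0, 0], "fingers": 1}, {"xyz": [0.9, 0, 0], "delta_rot": [0, 0, 0], "fingers": 1}, {"xyz": [1.1, 0, 0], "delta_rot": [0, 0, 0], "fingers": 1}, {"xyz": [1.1, 0, 0], "delta_rot": [0, 0, 0], "fingers": 1}])

```text
clock: 4.83
tcp_pos: [0.642, 0.1249, 0.0922]
orientation: [-1.772, -2.589, 0.004]
contact_force: [-0.8, -1.4, 0.0]
grip_width: 0.0003
```

```bash
python3 look.py 5;python3 st.py
```

```text
lever_knob 0.96 [313.3 237.1] [0.634  0.1402 0.113 ]
long_mark 0.88 [284.8 218.4] [0.6187 0.1309 0.08  ]
focus_knob 0.84 [ 13.2 274.1] [0.5018 0.0669 0.113 ]
t 5.08 tcp [0.6425 0.125  0.0924] F [ 0.16 -0.26  0.32] 
 cm [ -7.28  -7.47 -20.75] deg [-0.17 -0.11  0.02]
x' 0.0157 y' 0.0928 implied lever world angle 0.724 goal .731
t 5.08 tcp [0.6425 0.125  0.0924] F [ 0.16 -0.26  0.32] 
 cm [ 0.07  0.02 -0.06] deg [-0.17 -0.11  0.02]
```

View pics/w5.png

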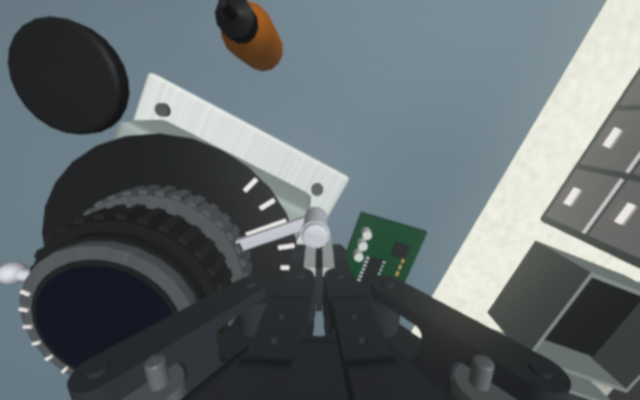

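The lever at (250–315, 235) now lies over the long mark, at measured angle 0.72 against a goal of 0.73. Next I'll back off, rise and check from above.

Call:
jog_arm(rows=[{"xyz": [-1.0, 0, 0], "delta_rot": [0, 0, 0], "fingers": 1}, {"xyz": [-2.5, 0, 0], "delta_rot": [0, 0, 0], "fingers": 1}, {"xyz": [-3.0, 0, -3], "delta_rot": [0, 0, 0], "fingers": 1}, {"xyz": [-3.0, 0, -6.5], "delta_rot": [0, 0, 0], "fingers": 1}, {"xyz": [-3.0, 0, -10], "delta_rot": [0, 0, 0], "fingers": 1}])

```text
clock: 5.5
tcp_pos: [0.6539, 0.0939, 0.193]
orientation: [-1.776, -2.587, 0.005]
contact_force: [0.6, 0.2, 1.1]
grip_width: -0.0
```

Call:
jog_arm(rows=[{"xyz": [-1.5, -2, -4], "delta_rot": [0, 0, 0], "fingers": 1}, {"xyz": [-3, -4, -7], "delta_rot": [0, 0, 0], "fingers": 1}, {"xyz": [-5, -6, -10], "delta_rot": [0, 0, 0], "fingers": 1}, {"xyz": [-5, -7, -11], "delta_rot": [0, 0, 0], "fingers": 1}, {"xyz": [-5, -7, -11], "delta_rot": [0, 0, 0], "fingers": 1}])

```text
clock: 5.92
tcp_pos: [0.6078, 0.0163, 0.3083]
orientation: [1.787, 2.581, 0.002]
contact_force: [-0.2, -0.4, 0.5]
grip_width: 0.0
```

```bash
python3 look.py 6; python3 - <<'E'
from h import *
for n in ["top","side"]:
    imaging.grab_frame(n)
    for q,z in [("lever_knob",.113),("long_mark",.08),("focus_knob",.113)]:
        for d in imaging.tip_of(n,q)[:2]: print(n,q,round(d["conf"],2),np.round(at_z(n,d["position"],z),4))
E
```

```text
lever_knob 0.66 [377.9  82. ] [0.6285 0.1459 0.113 ]
long_mark 0.86 [358.   87.2] [0.6124 0.1377 0.08  ]
long_mark 0.31 [303.5 115. ] [0.5616 0.0833 0.08  ]
focus_knob 0.95 [244.2 103.4] [0.4965 0.0719 0.113 ]
t 6.17 tcp [0.6068 0.0232 0.3016] F [-0.08  0.53  0.08] 
 cm [ 0.88 -0.39  0.16] deg [-0.41 -0.09 -0.07]
top long_mark 0.25 [ 0.6108 -0.3849  0.08  ]
top long_mark 0.25 [0.6563 0.3365 0.08  ]
side lever_knob 0.54 [0.6349 0.1366 0.113 ]
side long_mark 0.72 [0.6075 0.1242 0.08  ]
side long_mark 0.57 [0.6686 0.024  0.08  ]
side focus_knob 0.6 [0.5045 0.0672 0.113 ]
```

View pics/w6_80.png

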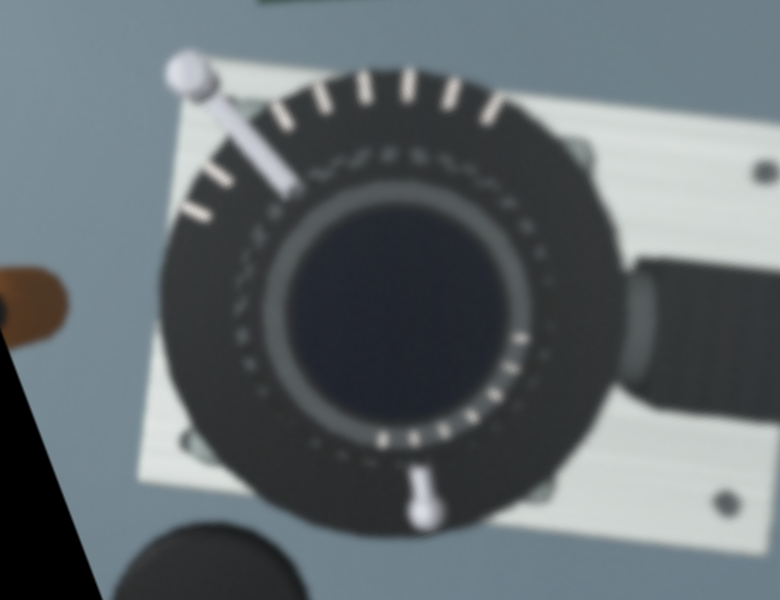

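The blade now fully hides the long mark and the other marks stand where they did before, so the stand has not moved. That picture may have been taken while the arm was still settling, so I'll take one more settled picture and read angles with a polar unwrap.

```bash
python3 - <<'E'
from h import *
K,c,A=cam("wrist"); im=imaging.grab_frame("wrist").copy(); cv2.imwrite("pics/w7.png",im)
for d in imaging.tip_of("wrist","lever_knob")[:1]:
    p=at_z("wrist",d["position"],.113); print("knob",p,np.arctan2(p[1]-.0768,p[0]-.5617), np.hypot(p[1]-.0768,p[0]-.5617))
out=[]
for z in (.080,.091):
    phi=np.linspace(-.8,1.4,780); rr=np.linspace(.055,.105,280)
    P,Q=np.meshgrid(phi,rr); W=np.stack([.5617+Q*np.cos(P)-c[0],.0768+Q*np.sin(P)-c[1],0*P+z-c[2]],-1)
    q=W@A@K.T; q=(q[...,:2]/q[...,2:]).astype(np.float32)
    w=cv2.remap(im,q[...,0],q[...,1],cv2.INTER_CUBIC); out.append(w)
    g=w.mean(2)
    bands=[(.070,.077)] if z==.08 else [(.058,.066),(.066,.077)]
    for b in bands:
        s=g[(rr>b[0])&(rr<b[1])].mean(0); m=(s>s.min()+.5*(np.percentile(s,99.5)-s.min())).astype(np.uint8)
        n,l=cv2.connectedComponents(m[None]); l=l[0]
        print(z,b,[(round(phi[l==k].mean(),3),round(np.ptp(phi[l==k]),3)) for k in range(1,n)])
cv2.imwrite("pics/w7p.png",np.vstack(out)); go([.6,.03,.3],.37)
E
```

```text
knob [0.63420086 0.140463   0.113     ] 0.7205830481960923 0.0964849854063659
0.08 (0.07, 0.077) [(np.float64(-0.467), np.float64(0.051)), (np.float64(-0.266), np.float64(0.051)), (np.float64(-0.064), np.float64(0.054)), (np.float64(0.133), np.float64(0.054)), (np.float64(0.335), np.float64(0.051)), (np.float64(0.534), np.float64(0.054)), (np.float64(0.725), np.float64(0.102)), (np.float64(0.934), np.float64(0.056)), (np.float64(1.136), np.float64(0.054))]
0.091 (0.058, 0.066) [(np.float64(0.725), np.float64(0.119))]
0.091 (0.066, 0.077) [(np.float64(-0.458), np.float64(0.051)), (np.float64(-0.256), np.float64(0.048)), (np.float64(-0.059), np.float64(0.048)), (np.float64(0.139), np.float64(0.048)), (np.float64(0.338), np.float64(0.051)), (np.float64(0.534), np.float64(0.048)), (np.float64(0.724), np.float64(0.104)), (np.float64(0.93), np.float64(0.054)), (np.float64(1.129), np.float64(0.051))]
t 6.67 tcp [0.6071 0.0223 0.3033] F [-0.52 -0.57  0.34] 
 cm [ 0.97 -0.38  0.33] deg [-0.28 -0.05 -0.15]
```

View pics/w7p.png

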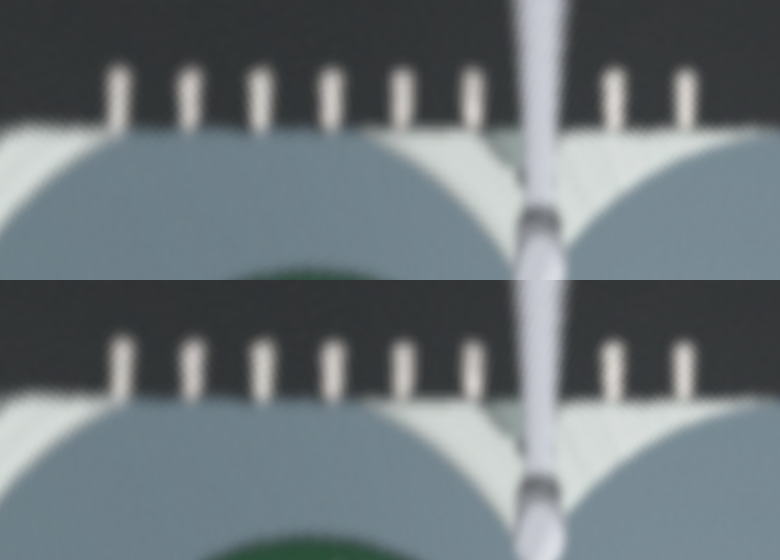

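The scale marks put the long mark at 0.734. The lever reads 0.725 from the blade and 0.721 from the knob, so the aperture is about 1.19, inside tolerance. The fingers are well clear.

```bash
python3 -c "
from h import *
print(r.hand_in())"
```

```text
the job is handed in; nothing more can be done
None
```

I pushed the aperture lever counter-clockwise with the shut fingertips until it stood over the long mark, then backed off, raised the fingers well clear and handed the job in at about 6.7 s. No verdict was reported.

- **Lever position:** In the last wrist picture the lever sits at 0.721–0.725 rad. The other eight scale marks put the long mark at 0.734 rad, so the aperture reads about 1.19 rad (allowed 1.14 to 1.26). The blade fully hides the long mark.
- **Stand and focus ring:** The scale marks and the flange are where they were before the push. The focus ball reads within about 6 mm of its starting position, inside the 15 mm limit; the largest difference came from a picture taken while the arm was still settling.
- **Bystanders:** The fingers were kept clear of them. I did not re-measure their positions at the end.
- **Checks that failed or disagreed:** At the end the top camera did not find the lever and gave only false, low-confidence hits for the long mark. The side camera put the knob about 4 mm from where the settled wrist picture did. I relied on that settled wrist picture.

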